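Seat a filter plate in the spring-clip slots of its cross-slide holder

TASK

Take the filter plate with the orange tab out of the white rack and slide its two side ears down into the spring-clip slots of the metal holder, pressing it past the clips until its lower edge sits fully home and flat on the slot floor, then let go. The slotted saddle stays wherever it was last left along its cross-slide, so find the slots by sight or feel and press gently: never lean on the holder with more than about 30 N. Leave the blue-tabbed plate and the other things on the bench where they are.

Things in the scene. Friction and masses are not known exactly. Their poses are not given: they have to be found in the camera images.
- plate_mid (a point): Centre (41 mm above the lower edge) of the loose filter plate with the ORANGE tab, about 0.12 kg: an upright dark metal plate 5 mm thick (x), 56 mm wide (y), 62 mm high, with a round window and a grip tab on top. z is up; front and back are alike. It starts standing in one of the rack's two pockets.
- plate_tab (a point): Centre of the orange grip tab of that plate, 29 mm above plate_mid, same axes. The tab is 12 mm thick (x), 28 mm wide (y), 24 mm high; pinch it across its 12 mm.
- plate_ears (a point): Point midway between the plate's two bright side ears, 23 mm above its lower edge, same axes. Each ear sticks out 8 mm in y, is 5 mm thick and 22 mm high (12 to 34 mm above the lower edge); 72 mm from ear end to ear end.
- spare_plate_mid (a point): Centre of a second, equal plate with a BLUE tab, standing in the other pocket of the rack. Leave it there.
- rack: Fixed white rack, 50 (x) x 200 (y) x 18 mm high; origin at the centre of its underside, z up. Two pockets along y, centred 52 mm to either side of the origin, 9 mm wide (x), floor 6 mm above the bench; each holds a plate upright, broad faces to the rack's x. The plates lift straight out.
- holder: Fixed cross-slide holder: base 74 (x) x 200 (y) mm, origin at the centre of its underside, z up, two guide rods along y. On them slides a saddle with grey floor and two aluminium uprights that carry the slots. The saddle's place along y is NOT read out: it starts anywhere within 28 mm either side of the holder's middle (stops at 28.5 mm) and slides against about 15 N of friction.
- holder_seat (a point): Point on the holder's middle at the height of the slot floor, 36 mm above the bench, axes as holder. The floor is a hard stop. A plate that is home has its lower edge at this height, broad faces to the holder's x, centre plane at x = 0 within 1 mm, and in y is wherever the saddle is.
- holder_rim (a point): Point on the holder's middle at the height of the uprights' tops, 44 mm above the slot floor. Slots open at the top: rear face x = +2.5 mm, front wall x = -9 mm, end walls 37.5 mm either side of the saddle's middle (1.5 mm play per ear), solid tops from there out to 58 mm; rear and end rims rounded, 1.2 mm radius. A plate off to a side lands there on an ear, 32 mm above the floor, or (9.5 mm off or more) on its lower edge, 44 mm.
- holder_clips (a point): Point on the holder's middle at the top of the clips' upright faces, 26 mm above the slot floor. In front (-x) of each ear a brass spring clip, sloped from 36 to 26 mm and upright from 26 to 8 mm above the floor, stands 2 mm into the ear's way and pushes it to the rear face with about 4 N. Passing both takes about 5 to 15 N down; their friction holds a plate let go at any height.
- tip_rack: Loose blue and grey pipette tip rack, 62x92x50 mm, origin at the centre of its underside. Leave alone.
- screwdriver: Loose red-handled screwdriver, 197 mm long, lying. Leave alone.

How it is judged:
On the way, in this order (a step that is already met when the one before it is completed fails the run):
1. the orange-tabbed plate is lifted clear of the rack (z of plate_mid in the frame of rack above 0.085 m), for 0.1 s.
2. its ears are in the slots and it is pressed home on the slot floor (z of plate_mid in the frame of holder_seat between 0.039 and 0.0435 m and x of plate_mid in the frame of holder_seat between -0.003 and 0.003 m and y of plate_mid in the frame of holder_seat between -0.032 and 0.032 m and angle between plate_mid's own z axis and vertical below 0.05 rad and angle between the x axis of plate_mid and the x axis of holder_seat, either way round below 0.06 rad), for 0.2 s.
At the end, for the whole second after the job is handed in: The orange-tabbed plate is in the holder slots, released, at rest: lower edge within 2.5 mm of the slot floor, centre plane within 3 mm of the slot plane, upright within 0.05 rad, parallel to the slots within 0.06 rad; the blue-tabbed plate is within 20 mm of its start (all of step 2 and linear speed of plate below 0.01 m/s and contact force between the fingers and plate below 0.1 N and distance of spare_plate_mid from where it was at the start of the episode below 0.02 m); the robot touches nothing.
It fails at once if robot and plate together press on the holder with contact forces adding up to more than 65 N (a seated plate squeezed by the clips counts about 17 N by itself, a pressed one up to twice the push) (contact force between anything else and holder above 65 N).
It fails at once if the blue-tabbed plate, tip rack or screwdriver is moved more than 30 mm (distance of any of spare_plate_mid, tip_rack, screwdriver from where it was at the start of the episode above 0.03 m).
It also fails if it takes over 54 s, if anything falls off the work surface, if the arm or the gripper's body presses on something with over 40 N, if the wrist force passes 120 N, or if a joint passes its speed limit or range.

ROBOT

A 6-joint arm with a two-finger parallel gripper is mounted at the origin on a cart in front of the work surface, level with it; the furniture and walls round the work are solid. World frame = base frame: x ahead of the robot, y to its left, z up, the work surface at z = 0. Lengths are in m, angles in rad, forces in N, time in s.
With the tool pointing down it reaches from about 0.325 to 0.775 m from the base axis. Payload 9.3 kg.
Tool frame: the origin (TCP) lies midway between the tips of the shut fingers; the grasp point (between the pads) lies 19 mm behind it (pinch_z is the distance from the TCP to the grasp point, in m); z points along the fingers, y is the direction in which the jaws open and shut (so a half turn about z gives the same grasp; the last joint's range is limited). The gripper opens to 85 mm and grips with 20 to 120 N. Pads are 22 mm wide; open, the fingers measure 114 mm over their backs; the gripper's body (76 mm by 85 mm) begins 54 mm behind the grasp point. The pads swing forward as they close: fully open they stand 13 mm farther back than shut.
Start: joints at [1.15, 0.259, 0.021, 1.334, 0, 1.418], TCP at [0.146, 0.53, 0.205] pointing down, gripper open.
Joint ranges: [-3.04, 3.04], [-0.91, 1.82], [-1.04, 1.36], [-1.92, 1.95], [-1.52, 1.45], [-3.14, 3.14]. Speed limits (rad/s): [2.22, 2.22, 2.79, 3.14, 3.14, 3.14].

INTERFACE

Orientations are given as [roll, pitch, yaw] about the fixed x, y, z axes, in that order (R = Rz(yaw) Ry(pitch) Rx(roll)).
In Python, from cell import move_pose, move_linear, set_joints, command_gripper, wait, solve_ik, snapshot, PlanningError, job_done, get_t, get_q, get_qvel, get_effort, get_position, get_ee_rot, get_ft_force, get_moment, get_width, pinch_z gives the robot as it stands. The module is installed in compiled form; this text tells all that it offers. Calls block until the motion is done:
- move_pose(position, orientation): joint-space move of the TCP to a pose.
- move_linear(position, feed=0.15, orientation=None): straight line of the TCP; orientation=None keeps the orientation; feed is the mean speed in m/s.
- set_joints(angles): joint-space move.
- command_gripper(opening): finger opening in m; the grip force is fixed at half the most; returns when the fingers have stopped.
- wait(seconds).
- solve_ik(position, orientation): joint angles nearest the present ones, or None.
- snapshot(name): name is "side" or "top" or "wrist"; returns a dict with "frame" (400x640x3 uint8, red, green, blue), "depth" (400x640 float32, m along the optical axis (not along the pixel's ray), 0 where there is no reading), "fx", "fy", "cx", "cy" (pixels), "R" (3x3) and "t" (3): a world point X has camera coordinates R X + t; the wrist camera has in their place "hand_eye" (4x4, takes a point from camera to tool coordinates, whose origin is the TCP and whose axes are the flange's). Camera axes: x right, y down, z forward; pixel columns grow to the right and rows downward; lengths in m; the calibration is good to about 2 mm. A picture is of the moment at which its call begins: read the wrist's pose just before it.
A pose or a line that the arm cannot do raises PlanningError and nothing moves.
- job_done(): hands the job in, once; it reports no verdict.
Readings, each from a call of its own:
- get_t(): time.
- get_q(): joint angles.
- get_qvel(): joint speeds.
- get_effort(): joint torques, N m.
- get_position(): TCP position.
- get_ee_rot(): TCP orientation.
- get_ft_force(): force on the tool from outside, world axes, zero at the start.
- get_moment(): the same for the moment, N m.
- get_width(): finger opening in m.
Only numpy, scipy, OpenCV 4.12 (cv2) and the standard library are available. Lean on these libraries where they do the work, as an engineer would, in place of code of your own. Each camera call takes 0.05 s, during which the arm holds its last target. There are 200 camera calls.

## Working session

There is one attempt and no reset: what is moved stays moved. The work goes in short steps, each a Python script; the robot and the scene stay as the last script left them, time stands still between calls to the robot, and variables do not carry over. Pictures are saved under pics/ and viewed, about 8 in all and at most 12, crops included, and the job is handed in when it is done.

```bash
mkdir -p pics; ls; cat > h.py <<'E'
import numpy as np, cv2
from cell import *
def save(s,n): cv2.imwrite(f'pics/{n}.png', s['frame'][:,:,::-1])
def pts(s, T=None):
    """world point per pixel"""
    v,u=np.mgrid[0:400,0:640]; d=s['depth']
    P=np.stack([(u-s['cx'])/s['fx']*d,(v-s['cy'])/s['fy']*d,d],-1)
    if T is None: return (P-s['t'])@s['R']
    return P@T[:3,:3].T+T[:3,3]
E
python3 - <<'E'
from h import *
print(get_t(),get_position(),get_ee_rot(),pinch_z if not callable(pinch_z) else pinch_z(),get_width(),get_ft_force())
a=snapshot('top');b=snapshot('side')
import pickle; pickle.dump((a,b),open('s0.pkl','wb'))
save(a,'top0');save(b,'side0')
for s in(a,b): print(s['fx'],s['R'],s['t'],-s['R'].T@s['t'])
E
```

```text
pics
0.0 [0.14541591 0.53009225 0.20435895] [-3.14024043e+00 -2.28343813e-04  2.87376814e+00] 0.0187 0.0855252527171933 [-0.12372274 -0.47044004 -0.29662269]
423.36906208175543 [[-0.00914552 -0.99994738  0.00464762]
 [-0.99752514  0.00879914 -0.06975797]
 [ 0.06971341 -0.00527409 -0.99755312]] [0.0155971  0.54624711 1.15184027] [0.46473915 0.01686469 1.18705445]
441.89416666176487 [[ 0.63811118  0.76993022 -0.00464493]
 [ 0.65934596 -0.54955533 -0.51308074]
 [-0.39758901  0.32433994 -0.85832778]] [-0.36244923 -0.32459975  1.55463815] [ 1.06341349 -0.40355616  1.16615968]
```

View pics/top0.png

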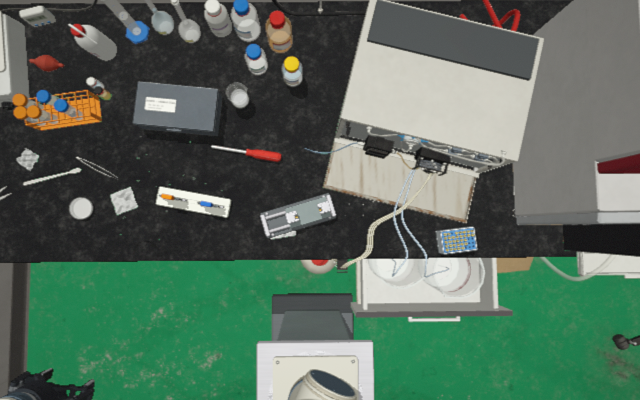

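View pics/side0.png

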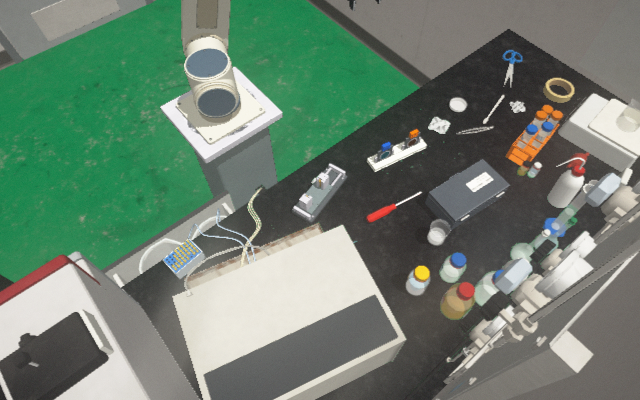

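The top view shows the rack at about (193,201), with the orange tab at (171,198) and the blue at (208,205). The holder is at about (298,216), the screwdriver at (250,154) and the tip rack at (457,240). The side view agrees. Next I'll take coarse metric measurements.

```bash
python3 - <<'E'
from h import *
import pickle
a,b=pickle.load(open('s0.pkl','rb'))
for nm,s,roiR,roiH in(('top',a,(150,180,240,225),(255,188,345,245)),('side',b,(360,120,435,175),(288,158,352,228))):
    P=pts(s); hsv=cv2.cvtColor(s['frame'],cv2.COLOR_RGB2HSV)
    def roi(r): m=np.zeros((400,640),bool); m[r[1]:r[3],r[0]:r[2]]=1; return m
    H,S,V=[hsv[...,i].astype(int) for i in range(3)]
    o=roi(roiR)&(H<22)&(S>150)&(V>120); bl=roi(roiR)&(H>100)&(H<125)&(S>130)&(V>80)
    for n,m in(('orange',o),('blue',bl)): print(nm,n,m.sum(),np.median(P[m],0),P[m].max(0))
    for n,r,z0,z1 in(('rack',roiR,.01,.026),('hold',roiH,.008,.2),('holdtop',roiH,.07,.095),('floor',roiH,.03,.045)):
        m=roi(r)&(P[...,2]>z0)&(P[...,2]<z1)
        q=P[m][:,:2]; print(nm,n,m.sum(),cv2.minAreaRect((q*1000).astype(np.float32)), P[m][:,2].mean())
t=cv2.resize(a['frame'][180:245,150:350],None,fx=4,fy=4,interpolation=cv2.INTER_CUBIC)
u=cv2.resize(b['frame'][115:235,285:440],None,fx=3,fy=3,interpolation=cv2.INTER_CUBIC)
c=np.zeros((260+360-20,800,3),np.uint8); c[:260]=t; c[260:600,:465]=u[:340]
cv2.imwrite('pics/c1.png',c[:,:,::-1])
E
```

```text
top orange 44 [0.54776528 0.38209405 0.08812298] [0.5542221  0.40301482 0.09304796]
top blue 41 [0.52733591 0.28013312 0.08768106] [0.53267257 0.30004359 0.09285507]
top rack 1088 ((538.7552490234375, 331.40655517578125), (201.14187622070312, 49.87267303466797), 79.02794647216797) 0.017981999385401643
top hold 1978 ((507.2987060546875, 22.87378692626953), (94.57550048828125, 241.87796020507812), 15.313359260559082) 0.032166647663818417
top holdtop 204 ((505.38824462890625, 14.736446380615234), (26.460567474365234, 115.8414306640625), 16.371517181396484) 0.07918810698771576
top floor 874 ((498.1424255371094, 41.81739044189453), (58.46797180175781, 198.32237243652344), 16.302947998046875) 0.03565963427441715
side orange 62 [0.55202018 0.37994377 0.08316305] [0.55819211 0.46049578 0.09303082]
side blue 64 [0.53279289 0.27685574 0.0844599 ] [0.54002113 0.34726024 0.09111143]
side rack 590 ((545.7796630859375, 369.05902099609375), (284.4200439453125, 63.39986801147461), 82.99159240722656) 0.01772100409207657
side hold 1475 ((505.7334289550781, 28.3812255859375), (103.3694839477539, 225.77365112304688), 26.03766632080078) 0.035379213589559616
side holdtop 179 ((506.74658203125, 13.089168548583984), (27.716360092163086, 118.8829345703125), 16.115703582763672) 0.07829247873829275
side floor 580 ((499.6600341796875, 38.62493896484375), (58.45539855957031, 201.15817260742188), 16.139816284179688) 0.03565904715489544
```

View pics/c1.png

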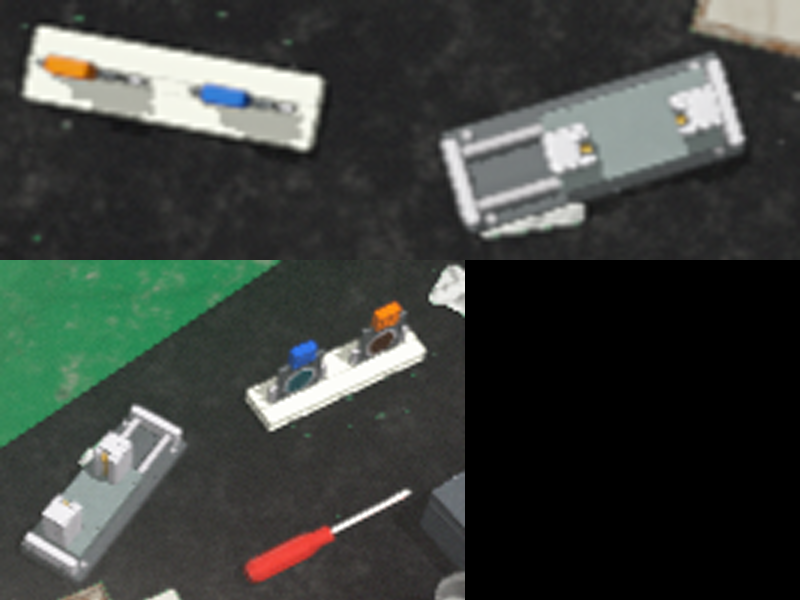

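The views agree. The rack is at (0.539,0.331) with yaw about -11° and the orange tab at about (0.549,0.382). The holder yaw is about 16.3° (or +180°), and the uprights span 116 mm as specified, so the saddle centre is at about (0.506,0.014). Now closer wrist views.

```bash
python3 - <<'E'
from h import *
import pickle
from scipy.spatial.transform import Rotation as R
D=np.pi/180
out=[]
for p,y in(((.505,.025,.25),106.3),((.548,.382,.25),79)):
    for yy in(y,y-180):
        print(yy,solve_ik(list(p),[np.pi,0,yy*D]))
for n,p,y in(('h',(.505,.025,.24),106.3),('r',(.548,.382,.24),79)):
    move_pose(list(p),[np.pi,0,y*D])
    pos,ee=get_position(),get_ee_rot(); s=snapshot('wrist')
    T=np.eye(4);T[:3,:3]=R.from_euler('xyz',ee).as_matrix();T[:3,3]=pos;T=T@s['hand_eye']
    save(s,'w_'+n); out.append((s,T)); print(n,get_t(),pos,ee,get_q(),T.round(3).tolist(),s['fx'],s['cx'],s['cy'])
pickle.dump(out,open('s1.pkl','wb'))
cv2.imwrite('pics/w_both.png',cv2.resize(np.vstack([o[0]['frame'] for o in out])[:,:,::-1],(480,600),interpolation=cv2.INTER_AREA))
E
```

```text
106.3 [-0.11664028  0.17264539  0.02200353  1.42015447  0.          1.16966738]
-73.7 [-0.11664028  0.17264539  0.02200353  1.42015447  0.         -1.97192527]
79 [0.48328559 0.46867171 0.4542124  1.55633702 0.         2.24606813]
-101 [ 0.48328559  0.46867171  0.4542124   1.55633702  0.         -0.89552452]
h 2.3667 [0.50492887 0.02571357 0.2400127 ] [ 3.14154826e+00 -1.38886756e-04  1.85654644e+00] [-1.15220070e-01  1.74170096e-01 -1.28309712e-03  1.39543815e+00
  1.09909501e-04  1.16973209e+00] [[0.96, 0.269, 0.082, 0.485], [0.281, -0.919, -0.278, 0.096], [0.0, 0.289, -0.957, 0.41], [0.0, 0.0, 0.0, 1.0]] 334.4747377732604 322.75956777352894 203.07641351993854
r 3.7667 [0.54818455 0.38132394 0.24011181] [3.14140180e+00 2.20652031e-04 1.37882148e+00] [ 4.81831063e-01  4.67072580e-01  4.27103813e-01  1.53062292e+00
 -2.14924141e-04  2.24528499e+00] [[0.981, -0.184, -0.055, 0.563], [-0.192, -0.939, -0.284, 0.453], [0.001, 0.29, -0.957, 0.41], [0.0, 0.0, 0.0, 1.0]] 334.4747377732604 322.75956777352894 203.07641351993854
```

View pics/w_h.png

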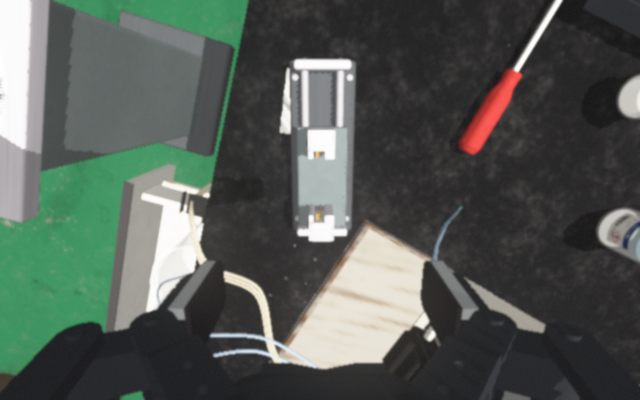

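View pics/w_r.png

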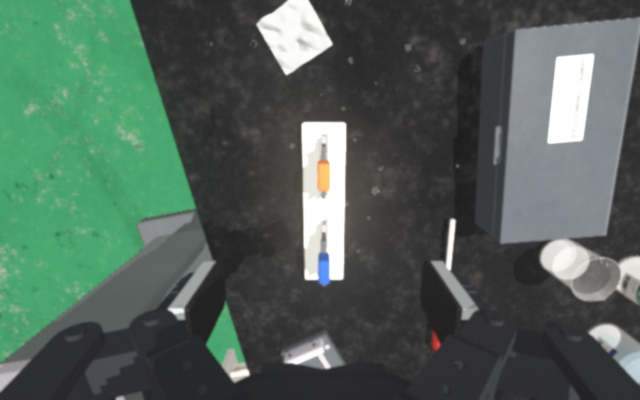

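Both wrist views are clear. In the first, the uprights are at about (320,142) and (318,222), with brass clips at (319,155) and (318,214). In the second, the orange tab is at (323,176) and the blue at (323,268). Now I'll get numbers in the holder and rack frames.

```bash
python3 - <<'E'
from h import *
import pickle
(h,Th),(r,Tr)=pickle.load(open('s1.pkl','rb'))
P=pts(h,Th); c,s_=np.cos(np.radians(16.3)),np.sin(np.radians(16.3))
Rz=np.array([[c,-s_],[s_,c]])
o=np.array([.505,.0145])
L=(P[...,:2]-o)@Rz*1000  # saddle-ish frame mm
Z=P[...,2]*1000; box=(abs(L[...,0])<60)&(abs(L[...,1])<150)
m=box&(Z>72)&(Z<88); cm=cv2.connectedComponentsWithStats(m.astype(np.uint8))
print('z',Z[m].mean(),'rect',cv2.minAreaRect(P[m][:,:2].astype(np.float32)*1000))
for i in range(1,cm[0]):
    k=cm[1]==i
    if k.sum()>15: print('comp',cm[2][i],L[k].min(0),L[k].max(0),np.percentile(L[k],[5,95],0).tolist())
m=box&(Z>15)&(Z<30); print('rods/base',L[m].min(0),L[m].max(0), cv2.minAreaRect(L[m].astype(np.float32)))
m=box&(Z>8)&(Z<200)&(abs(L[...,0])<42);print('all',L[m].min(0),L[m].max(0))
hsv=cv2.cvtColor(h['frame'],cv2.COLOR_RGB2HSV); g=box&(hsv[...,0]>5)&(hsv[...,0]<28)&(hsv[...,1]>110)&(hsv[...,2]>80)&(Z>30)
n,lab,st,ce=cv2.connectedComponentsWithStats(g.astype(np.uint8))
for i in range(1,n): print('clip',st[i],L[lab==i].mean(0),Z[lab==i].mean())
# profile across the uprights: row along x at each upright, heights
for v in (134,142,150,154,158,210,214,218,222,228): print(v,[(int(L[v,u,0]),int(L[v,u,1]),int(Z[v,u])) for u in range(300,342,3)])
PR=pts(r,Tr);hsv=cv2.cvtColor(r['frame'],cv2.COLOR_RGB2HSV);H,S,V=[hsv[...,i] for i in range(3)]
near=(abs(PR[...,0]-.54)<.08)&(abs(PR[...,1]-.33)<.15)&(PR[...,2]>.04)
for n,g in(('or',(H<22)&(S>150)&(V>120)),('bl',(H>100)&(H<125)&(S>130)&(V>80))):
    q=PR[g&near&(PR[...,2]>.085)]; print(n,len(q),q.mean(0),cv2.minAreaRect(q[:,:2].astype(np.float32)*1000),q[:,2].max())
q=PR[(abs(PR[...,0]-.54)<.08)&(abs(PR[...,1]-.33)<.15)&(abs(PR[...,2]-.018)<.004)]; print('rack',cv2.minAreaRect(q[:,:2].astype(np.float32)*1000))
A=cv2.resize(h['frame'][50:250,270:370],None,fx=3,fy=3,interpolation=cv2.INTER_CUBIC)
B=cv2.resize(r['frame'][110:300,275:375],None,fx=3,fy=3,interpolation=cv2.INTER_CUBIC)
cv2.imwrite('pics/c2.png',np.hstack([A[:570],B])[:,:,::-1])
E
```

```text
z 80.31208056833142 rect ((506.5579833984375, 14.406929016113281), (26.51988983154297, 116.24217224121094), 16.177499771118164)
comp [308 130  27  30 734] [-11.05827368  28.79929778] [14.7950061  57.61219836] [[-9.929567801449066, 31.232243029243207], [13.708266077607812, 56.69648652151297]]
comp [308 213  26  29 625] [-11.85868618 -58.66676997] [ 14.61357746 -29.62480512] [[-9.894727521419966, -57.068804063692646], [13.457744914271778, -30.452534483590185]]
rods/base [ -34.40647371 -149.98160972] [ 59.29707855 126.88694476] ((12.045806884765625, -11.343124389648438), (93.1696548461914, 277.1366882324219), 0.6557829976081848)
all [ -41.73773892 -149.98160972] [ 41.6214438  127.56750535]
clip [316 153   4   4  13] [-1.71784139 32.92531186] 71.62083533476067
clip [317 213   4   6  16] [ -1.29845717 -33.12369878] 70.48332462274882
134 [(-21, 49, 36), (-17, 49, 37), (-14, 49, 37), (-9, 53, 79), (-6, 53, 80), (-3, 53, 81), (0, 53, 82), (1, 53, 80), (4, 53, 81), (7, 53, 81), (10, 53, 82), (13, 53, 79), (18, 49, 35), (21, 49, 37)]
142 [(-21, 41, 36), (-18, 41, 36), (-13, 44, 70), (-9, 46, 8
[... 1549 characters left out ...]
 (11, -37, 79), (14, -37, 79), (19, -52, 37), (22, -52, 36)]
228 [(-23, -61, 34), (-19, -60, 35), (-16, -61, 33), (-10, -43, 80), (-7, -43, 81), (-4, -43, 80), (-1, -43, 80), (1, -43, 81), (4, -43, 80), (8, -43, 81), (11, -43, 80), (14, -43, 79), (19, -61, 34), (23, -61, 32)]
or 20 [0.56989157 0.38652415 0.21717029] ((562.287841796875, 403.2775573730469), (28.257291793823242, 95.21248626708984), 15.835687637329102) 0.4099918571345863
bl 222 [0.5304793  0.28275743 0.09046688] ((544.3248901367188, 361.09918212890625), (187.32064819335938, 11.933237075805664), 80.03945922851562) 0.4099918571345863
rack ((540.0068359375, 331.431884765625), (199.24130249023438, 49.92012023925781), 78.98876953125)
```

View pics/c2.png

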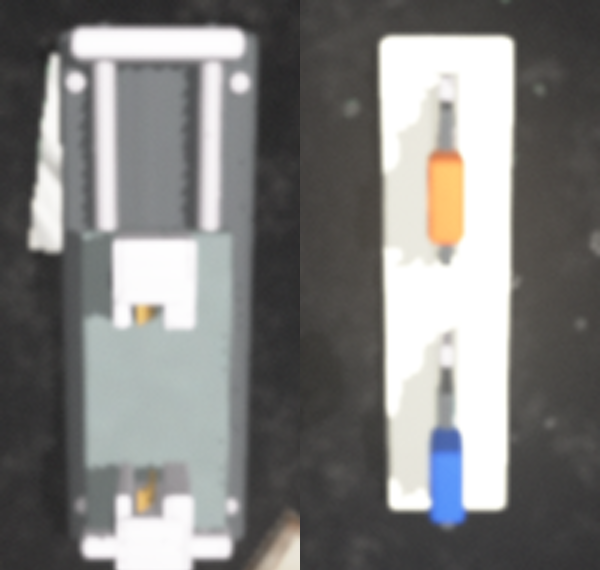

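The clips sit on the left (-x) side of the slots, so the holder yaw is +16.3°. Three views put the saddle centre at about (0.5065,0.0144). Now I'll grasp the orange tab and carry it over the holder, then look from the wrist for the relative offset.

```bash
cat >> h.py <<'E'
from scipy.spatial.transform import Rotation as R
import pickle
YH=np.radians(16.25); HX=np.array([np.cos(YH),np.sin(YH)]); HY=np.array([-np.sin(YH),np.cos(YH)])
O=np.array([.5065,.0144])+ .0017*HX   # est. slot plane x=0 on saddle middle
def hp(x,y,z): return [*(O+x*HX+y*HY),z]   # x,y in m off the slot plane / saddle middle
def wrist(n):
    pos,ee=get_position(),get_ee_rot(); s=snapshot('wrist')
    T=np.eye(4);T[:3,:3]=R.from_euler('xyz',ee).as_matrix();T[:3,3]=pos;T=T@s['hand_eye']
    save(s,n); pickle.dump((s,T),open(n+'.pkl','wb')); return s,T
E
python3 - <<'E'
from h import *
D=np.pi/180; o=[np.pi,0,79*D]
p=[.5493,.3824]
move_pose(p+[.15],o); move_linear(p+[.059],.08)
print(get_position(),get_ft_force())
command_gripper(0.0); print('w',get_width(),get_ft_force())
f0=get_ft_force(); move_linear(p+[.165],.08); wait(.2); print('lift',get_width(),get_ft_force()-f0,get_t())
move_pose(hp(-.003,0,.18),[np.pi,0,YH+np.pi/2])
move_linear(hp(-.003,0,.144),.08); wait(.3)   # lower edge ~ .144+.0187-.002-.070
print(get_position(),get_ee_rot(),get_width(),get_ft_force(),get_t())
s,T=wrist('w_p')
cv2.imwrite('pics/c3.png',cv2.resize(s['frame'][40:340,170:490],None,fx=2,fy=2,interpolation=cv2.INTER_CUBIC)[:,:,::-1])
E
```

```text
[0.54959302 0.38258209 0.05958969] [ 0.27348678 -0.36879197 -0.81368927]
w 0.00889629676000101 [0.31508274 0.0404245  2.57184096]
lift 0.00862730318548041 [ 0.02470356 -0.42234822 -3.52866019] 7.8833
[0.5054673  0.01400456 0.14438127] [3.14091378e+00 2.92176225e-04 1.85439047e+00] 0.008753919155378714 [ 0.75533571  0.17222429 -1.03137772] 10.175
```

View pics/c3.png

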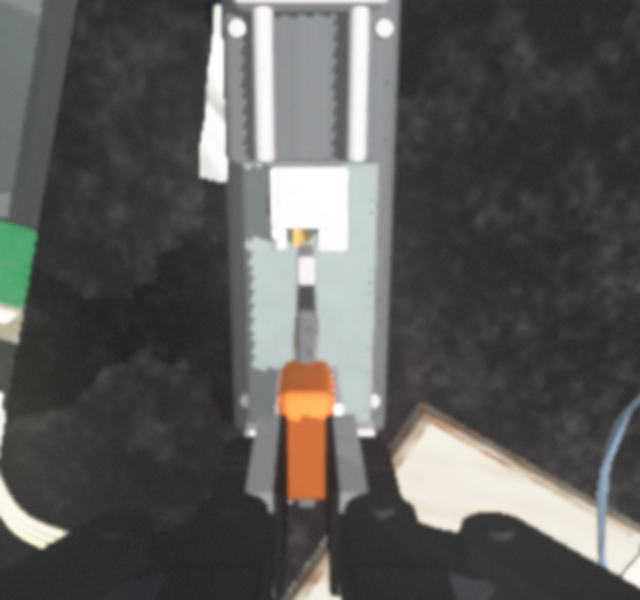

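The plate is held straight and lines up with the slots. The +y ear is at crop (305,265) and the far upright's slot at crop (288–318,240), with the brass clip at (298,237). Next I'll read the depth map for ear versus slot in the same picture.

```bash
python3 - <<'E'
from h import *
s,T=pickle.load(open('w_p.pkl','rb')); P=pts(s,T)
L=(P[...,:2]-O)@np.stack([HX,HY],1)*1000; Z=P[...,2]*1000
g=cv2.cvtColor(s['frame'],cv2.COLOR_RGB2GRAY)
print('tcp local',(get_position()[:2]-O)@np.stack([HX,HY],1)*1000)
for v in range(150,222,2): print(v,g[v,322],L[v,322].round(1),Z[v,322].round(1),'|',L[v,323].round(1),Z[v,323].round(1))
for v in (155,158,160,168,172,176,190): print(v,[(u,int(g[v,u]),round(float(L[v,u,0]),1),int(Z[v,u])) for u in range(310,334)])
m=(Z>77)&(Z<84)&(abs(L[...,0])<20)&(abs(L[...,1])<65)&(L[...,1]>25)
print('far upright',L[m].min(0),L[m].max(0),np.percentile(L[m],[2,98],0))
E
```

```text
tcp local [-2.8949481  -0.08040855]
150 255 [-2.7 40.6] 80.6 | [-2.  40.6] 81.1
152 253 [-2.7 39.4] 82.2 | [-2.  39.2] 81.0
154 194 [-2.7 37.9] 81.5 | [-2.  37.7] 80.3
156 144 [-2.8 34.2] 66.8 | [-2. 34.] 65.1
158 160 [-2.8 32.7] 66.5 | [-2.  32.6] 65.7
160 176 [-2.8 31.4] 67.8 | [-2.  31.1] 65.9
162 169 [-2.8 24.4] 36.2 | [-2.  24.4] 36.2
164 144 [-2.7 36. ] 110.1 | [-2.1 36.1] 110.7
166 147 [-2.7 36.5] 119.2 | [-2.1 36.4] 118.6
168 209 [-2.7 36.2] 123.9 | [-2.1 36.3] 124.4
170 246 [-2.7 35.5] 126.3 | [-2.1 35.5] 126.1
172 248 [-2.7 34.3] 126.2 | [-2.1 34.4] 126.8
174 248 [-2.7 33.3] 126.8 | [-2.1 33.3] 127.0
176 248 [-2.7 32.2] 127.0 | [-2.1 32.1] 126.8
178 247 [-2.7 30.4] 124.6 | [-2.1 30.8] 126.0
180 242 [-2.7 29.9] 127.3 | [-2.1 29.8] 126.9
182 182 [-2.7 28.3] 125.7 | [-2.1 28.5] 126.3
184 92 [-2.7 28.5] 131.3 | [-2.1 28.4] 130.9
186 87 [-2.7 28.2] 134.8 | [-2.1 28.2] 134.8
188 85 [-2.7 28.2] 139.3 | [-2.2 28.3] 139.8
190 86 [-2.7 28.2] 143.7 | [-2.2 28.3] 144.0
192 86 [-2.7 28.2] 147.7 | [-2.2 28.8] 149.7
194 102 [-2.7 28.5] 152.6 | [-2.2 28.4] 152.1
196 139 [-2.7 27.9] 154.3 |
[... 3728 characters left out ...]
(332, 204, 5.6, 37), (333, 207, 6.5, 36)]
190 [(310, 201, -13.1, 36), (311, 202, -12.3, 36), (312, 203, -11.4, 38), (313, 201, -10.5, 37), (314, 202, -9.7, 37), (315, 202, -8.8, 37), (316, 199, -7.9, 38), (317, 185, -7.2, 35), (318, 149, -4.8, 141), (319, 109, -4.3, 144), (320, 89, -3.7, 144), (321, 86, -3.2, 145), (322, 86, -2.7, 143), (323, 85, -2.2, 144), (324, 87, -1.6, 142), (325, 90, -1.1, 143), (326, 109, -0.6, 142), (327, 146, 0.0, 139), (328, 181, 2.3, 36), (329, 197, 3.1, 37), (330, 204, 4.0, 36), (331, 204, 4.9, 36), (332, 205, 5.7, 37), (333, 206, 6.6, 37)]
far upright [-14.69401599  29.55547127] [11.78919341 58.26538581] [[-14.14053002  30.76013931]
 [ 11.12434533  58.1412947 ]]
```

Measured in one picture, the ear end is at y=+36.2, the upright's outer edge is at +58.2 (nominal 58) and the plate's centre plane is at x≈-2.5. The slot opens from -9.3 to +2, so entry is clear. I'll descend with force guarding, feel for the rear face, then press home.

```bash
cat >> h.py <<'E'
def F(f0): 
    f=get_ft_force()-f0; return np.array([f[:2]@HX,f[:2]@HY,f[2]])
def loc():
    p=get_position(); q=(p[:2]-O)*1000; return np.round([q@HX,q@HY,p[2]*1000],2)
E
python3 - <<'E'
from h import *
f0=get_ft_force(); np.save('f0.npy',f0)
x=-.0025;y=0.
move_linear(hp(x,y,.124),.06)
for z in np.arange(.122,.1139,-.002):
    move_linear(hp(x,y,z),.03); f=F(f0); print(loc(),f.round(1),round(get_t(),2))
    if f[2]>8 or abs(f[1])>8: break
else:
    while x<.004:
        x+=.0005; move_linear(hp(x,y,.114),.02); f=F(f0); print(loc(),f.round(1),round(get_t(),2))
        if abs(f[0])>4: break
print(get_width())
E
```

```text
[-2.4300e+00 -2.0000e-02  1.2206e+02] [ 0.5  0.7 -0.5] 10.96
[ -2.53   0.   119.95] [ 0.   1.1 -0.3] 11.21
[-2.5800e+00  4.0000e-02  1.1787e+02] [0.5 0.9 0.7] 11.46
[-2.5700e+00  4.0000e-02  1.1588e+02] [0.4 1.1 0.2] 11.71
[-2.5900e+00  4.0000e-02  1.1386e+02] [-0.6  1.3  0.3] 11.96
[-1.9500e+00 -3.0000e-02  1.1402e+02] [0.1 1.2 0.3] 12.21
[ -1.46   0.   114.02] [ 0.6  1.3 -0.6] 12.46
[-9.9000e-01 -1.0000e-02  1.1399e+02] [ 0.6  1.4 -0.8] 12.71
[-5.2000e-01  3.0000e-02  1.1399e+02] [-0.3  0.9  0.1] 12.96
[-3.0000e-02  1.0000e-02  1.1399e+02] [-0.8  1.   0.4] 13.21
[4.3000e-01 1.0000e-02 1.1399e+02] [-1.1  1.7  0.4] 13.46
[9.3000e-01 3.0000e-02 1.1399e+02] [-2.3  1.1  0.5] 13.71
[ 1.4300e+00 -1.0000e-02  1.1398e+02] [-1.4  1.2  0.4] 13.96
[  1.94   0.   113.99] [-2.5  0.9  1.7] 14.21
[ 2.4500e+00 -1.0000e-02  1.1398e+02] [-1.8  1.3  1.1] 14.46
[2.9400e+00 3.0000e-02 1.1399e+02] [-3.1  1.3  1.3] 14.71
[3.4300e+00 1.0000e-02 1.1397e+02] [-3.1  1.7  1.8] 14.96
[3.9300e+00 2.0000e-02 1.1397e+02] [-4.2  1.1  2.4] 15.21
0.00881062218699648
```

The ears are in. The rear-face force rises from x≈0, as expected, and the plate yields softly beyond that. I'll back off to x≈0.2 mm and press down under guard.

```bash
python3 - <<'E'
from h import *
f0=np.load('f0.npy'); x=.0002;y=0.
move_linear(hp(x,y,.114),.03); print(loc(),F(f0).round(1))
z=.114
while z>.0855:
    z-=.001 if z>.0905 else .0005
    move_linear(hp(x,y,z),.02); f=F(f0); print(loc(),f.round(1),round(get_t(),2))
    if f[2]>22 or abs(f[1])>10 or abs(f[0])>12: break
print(get_width())
E
```

```text
[ 3.5000e-01 -1.0000e-02  1.1401e+02] [-0.9  1.2 -1.1]
[ 3.3000e-01 -3.0000e-02  1.1297e+02] [-0.7  0.2 -0.9] 15.73
[  0.21   0.   111.89] [-0.1  1.6 -1. ] 15.98
[  0.18  -0.   110.89] [-1.3  0.9 -1. ] 16.23
[  0.16   0.   109.92] [-1.1  0.2 -0.5] 16.48
[1.8000e-01 1.0000e-02 1.0892e+02] [-0.7  1.1 -0.3] 16.73
[ 2.1000e-01 -1.0000e-02  1.0804e+02] [-1.3  1.2  0.5] 16.98
[ 3.0000e-01 -7.0000e-02  1.0716e+02] [-1.8  0.6  2.5] 17.23
[ 3.4000e-01 -9.0000e-02  1.0619e+02] [-2.5  1.5  5.9] 17.48
[  0.4   -0.15 105.36] [-2.4  0.6  7.4] 17.73
[  0.47  -0.19 104.54] [-1.6  1.   8.4] 17.98
[  0.52  -0.25 103.72] [-2.9  1.5 10.6] 18.23
[  0.54  -0.33 102.88] [-3.1  0.1 11.7] 18.48
[-2.000e-02 -9.000e-02  1.013e+02] [-3.1  1.5  7.2] 18.73
[  0.16  -0.16 100.52] [-2.6  1.1 10.2] 18.98
[ 0.29 -0.24 99.74] [-3.7  0.7 11.6] 19.23
[ 0.28 -0.27 98.83] [-3.6  1.  12.2] 19.48
[ 0.29 -0.32 97.87] [-3.7  1.1 12.9] 19.73
[ 0.32 -0.29 96.9 ] [-4.4 -0.1 12.8] 19.98
[ 0.33 -0.33 95.89] [-4.9  0.7 13.4] 20.23
[ 0.31 -0.31 94.91] [-4.1  0.5 13.7] 20.48
[ 0.33 -0.29 93.92] [-4.4  0.8 12.6] 20.73
[ 0.33 -0.3  92.93] [-4.3  0.7 13. ] 20.98
[ 0.3  -0.32 91.88] [-3.2  0.5 12.5] 21.23
[ 0.34 -0.31 90.9 ] [-3.7  0.2 13. ] 21.48
[ 0.38 -0.32 90.5 ] [-5.1  0.7 13.8] 21.73
[ 0.35 -0.31 89.98] [-4.6  0.9 13.6] 21.98
[ 0.38 -0.33 89.51] [-4.2  1.1 14.3] 22.23
[ 0.42 -0.31 89.11] [-5.8  1.9 15. ] 22.48
[ 0.55 -0.33 89.05] [-6.   1.7 19.9] 22.73
[ 0.65 -0.33 88.98] [-7.3  2.5 24.3] 22.98
0.00895927219428999
```

It passed the clips at about 13 N. At TCP z≈89 mm the force rose sharply (15 to 24 N with no travel), which is the floor stop. I'll ease off, release, retreat and check.

```bash
python3 - <<'E'
from h import *
f0=np.load('f0.npy')
move_linear(hp(-.0002,0,.0885),.02); print(loc(),F(f0).round(1))
command_gripper(.05); wait(.2); print(loc(),F(f0).round(1),get_width())
p=get_position(); move_linear([p[0],p[1],.15],.08); move_linear(hp(0,-.03,.2),.15); wait(.3)
s,T=wrist('w_e'); P=pts(s,T)
L=(P[...,:2]-O)@np.stack([HX,HY],1)*1000; Z=P[...,2]*1000
hsv=cv2.cvtColor(s['frame'],cv2.COLOR_RGB2HSV)
m=(hsv[...,0]<22)&(hsv[...,1]>150)&(hsv[...,2]>100)&(abs(L[...,0])<25)&(abs(L[...,1])<40)&(Z>80)&(Z<140)
t=m&(Z>np.percentile(Z[m],90)-3)
print('tab top z',np.percentile(Z[m],[50,90,98]),'expect 118; n',t.sum(),'xy',np.median(L[t],0),cv2.minAreaRect(L[t].astype(np.float32)))
e=(abs(L[...,0])<7)&(abs(abs(L[...,1])-32)<3)&(Z>60)&(Z<76); print('ear top (70)',e.sum(),np.median(Z[e]))
for v in range(60,300,6):
  k=np.where((abs(L[v,:,0])<6)&(abs(L[v,:,1])<40)&(Z[v]>60)&(Z[v]<125))[0]
  if len(k): print(v,L[v,k].mean(0).round(1),np.median(Z[v,k]).round(1))
b=snapshot('side'); save(b,'side1'); print(get_t())
c=np.zeros((600,800,3),np.uint8); c[:,:480]=cv2.resize(s['frame'][0:300,200:440],(480,600),interpolation=cv2.INTER_CUBIC)
c[:300,480:]=cv2.resize(b['frame'][150:230,280:365],(320,300),interpolation=cv2.INTER_CUBIC)
c[300:,480:]=cv2.resize(b['frame'][110:190,350:435],(320,300),interpolation=cv2.INTER_CUBIC)
cv2.imwrite('pics/c4.png',c[:,:,::-1])
E
```

```text
[-0.17 -0.25 89.16] [-4.7  1.4 12.3]
[-1.800e-01 -1.000e-02  8.847e+01] [0.3 1.5 1.4] 0.04994071600008022
tab top z [118.99114338 120.03365229 120.60338293] expect 118; n 447 xy [-1.79262022 -0.16082454] ((-1.0905885696411133, 0.6767082214355469), (10.70257568359375, 26.637062072753906), 0.11284995824098587)
ear top (70) 124 70.48898288987237
108 [ 0.1 38.4] 81.1
114 [-0.  33.3] 70.9
120 [-0.8 28.2] 71.3
126 [-0.7 25. ] 99.5
132 [-0.3 20. ] 98.8
138 [-0.7 15.2] 99.2
144 [-0.3 13.2] 119.0
150 [-0.3  8.8] 119.2
156 [-0.3  4.3] 118.7
162 [-0.3 -0.2] 119.0
168 [-0.3 -4.8] 119.0
174 [-0.3 -9.4] 119.3
180 [ -0.8 -18.6] 99.3
186 [ -0.2 -27.4] 76.0
192 [ -0.1 -36.2] 66.9
198 [  0.  -39.3] 81.0
25.7667
```

View pics/c4.png

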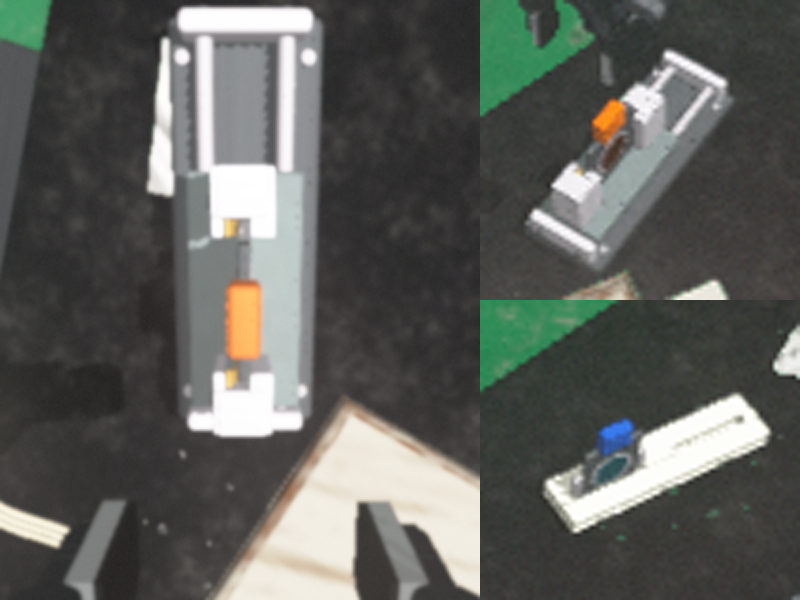

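The plate is released with its ears in both slots, and the blue plate is still in its pocket. Relative to the rim, the tab top is +38 mm, exactly the value for home. I'll do one quick tilt check from the same data, then hand in.

```bash
python3 - <<'E'
from h import *
s,T=pickle.load(open('w_e.pkl','rb')); P=pts(s,T)
L=(P[...,:2]-O)@np.stack([HX,HY],1)*1000; Z=P[...,2]*1000
for n,zl,zh,ya,yb in(('tab',117,122,-12,13),('plate+y',97,101,17,26),('ear+y',69,73,29,34)):
    c=[];w=[];yy=[]
    for v in range(90,200):
        k=np.where((abs(L[v,:,0])<9)&(Z[v]>zl)&(Z[v]<zh)&(L[v,:,1]>ya)&(L[v,:,1]<yb))[0]
        if len(k)>3: c.append((L[v,k[0],0]+L[v,k[-1],0])/2); w.append(L[v,k[-1],0]-L[v,k[0],0]); yy.append(L[v,k].mean(0)[1])
    print(n,len(c),np.mean(c).round(2),np.mean(w).round(1),'yaw slope',np.polyfit(yy,c,1)[0].round(3) if len(c)>4 else '')
m=(abs(abs(L[...,0])-0)<20)&(Z>78)&(Z<84)&(L[...,1]>42)&(L[...,1]<57); print('upright x',L[m][:,0].min(),L[m][:,0].max())
a=snapshot('top');P2=pts(a);h=cv2.cvtColor(a['frame'],cv2.COLOR_RGB2HSV)
m=np.zeros((400,640),bool);m[180:225,150:240]=1;m&=(h[...,0]>100)&(h[...,0]<125)&(h[...,1]>130)&(h[...,2]>80)
print('blue now',np.median(P2[m],0),'was .5273 .2801 .0877')
E
```

```text
tab 33 -0.81 11.3 yaw slope 0.014
plate+y 12 -0.71 4.0 yaw slope 0.002
ear+y 6 -2.31 7.3 yaw slope -0.628
upright x -14.469080276760153 11.283976709692164
blue now [0.52725414 0.27937683 0.08766542] was .5273 .2801 .0877
```

```bash
python3 -c "
from h import *
job_done(); print(get_t())"
```

```text
the job is handed in; nothing more can be done
the job is handed in; nothing more can be done
```

The orange-tabbed plate is home in the holder slots and released, and I handed the job in at about 26 s of robot time.

**What I did:** I located the rack, holder and saddle from the top, side and wrist views. I then lifted the plate out by its tab and checked ear against slot in one wrist picture. I felt for the rear face, then pressed past the clips. That took about 13 N, and the downward force peaked at 24 N at the floor stop.

**Last checks:**
- **Seating:** the tab top is 38 mm above the slot rim, exactly the value for a plate that is home. Absolute heights all read about 1 mm high, the rim included, so I put that down to camera calibration.
- **Alignment:** the plate plane is within about 1 mm of the slot plane, tilt is about 0.005 rad from the tab and plate top, and yaw is within about 0.015 rad.
- **Surroundings:** the blue-tabbed plate is within 1 mm of its start. I did not re-measure the tip rack or screwdriver, but the arm never went near them. The gripper was open and well clear of everything.

**Checks that disagreed:**
- The floor stop came about 1 mm higher than I predicted, probably from a small slip in the grip or a depth error.
- The ear-centre reading in the tilt check was spoiled by clip pixels, so I did not use it.

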